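Unlock the length stop and slide it to the end of its rail

ROBOT

A 6-joint arm with a two-finger parallel gripper is mounted at the origin on the work surface. World frame = base frame: x ahead of the robot, y to its left, z up, the work surface at z = 0. Lengths are in m, angles in rad, forces in N, time in s.
With the tool pointing down it reaches from about 0.375 to 0.975 m from the base axis. Payload 3.8 kg.
Tool frame: the origin (TCP) lies midway between the tips of the shut fingers; the grasp point (between the pads) lies 19 mm behind it; z points along the fingers, y is the direction in which the jaws open and shut (so a half turn about z gives the same grasp; the last joint's range is limited). The gripper opens to 85 mm and grips with 20 to 120 N. Pads are 22 mm wide; open, the fingers measure 114 mm over their backs; the gripper's body (76 mm by 85 mm) begins 54 mm behind the grasp point. The pads swing forward as they close: fully open they stand 13 mm farther back than shut.
Start: joints at [1.303, 0.264, 1.604, -0, 1.274, -0.037], TCP at [0.154, 0.657, 0.195] pointing down, gripper open.
Joint ranges: [-2.63, 2.63], [-0.94, 2.18], [0.31, 2.57], [-1.31, 4.45], [0, 2.66], [-2.55, 2.55]. Speed limits (rad/s): [2.57, 2.57, 3.14, 3.14, 3.14, 3.14].

INTERFACE

Orientations are given as a rotation vector (axis times angle).
In Python, from workcell import bot gives the robot as it stands.
- The arm moves only by the tool drive_tool, never from a script. Its argument "deltas" is a list of rows, each an object with "hand": the opening, from 0 (shut) to 1 (fully open); "offset": the shift along the world's x, y, z in cm, a list of three; "angular": the turn, a rotation vector about the world's x, y, z in degrees, a list of three. A call has 1 to 8 rows; each row is the pose to reach, as a shift and turn from the pose commanded when the call began; what a row does not reach only later rows make up. A row lasts 1/8 s, in which the tool goes at most 62.5 mm and 10.7 degrees, less where a joint would pass 70% of its speed; a pose out of reach is approached as far as the arm can. A call with a gripper value outside its range is refused whole. The fingers move at their own pace and stop on an object; "force" is the grip in N (left out, the last holds). Time passes only in rows, so rows that repeat a pose let the fingers close. It gives the time, the measured TCP pose, the force and the opening at its end, in the units of the state.
- bot.read_state(): the state, without advancing time (a new reading comes with each control period).
- bot.read_camera(name): name is "scene" or "top" or "wrist"; returns a dict with "frame" (400x640x3 uint8, blue, green, red), "mtx" (3x3 intrinsics, pixels), "R" (3x3) and "t" (3): a world point X has camera coordinates R X + t. Camera axes: x right, y down, z forward; pixel columns grow to the right and rows downward; lengths in m; the calibration is good to about 2 mm. A picture is of the moment at which its call begins. There is no depth.
- bot.finish_job(): hands the job in, once; it reports no verdict.
The state is a dict: "time": time; "q": joint angles; "joint_vel": joint speeds; "joint_torque": joint torques, N m; "tool_pos": TCP position; "tcp_rot": TCP orientation; "wrist_force": force on the tool from outside, world axes, zero at the start; "torque": the same for the moment, N m; "width": opening from 0.0 (shut) to 1.0 (fully open).
Only numpy, scipy, OpenCV 4.12 (cv2) and the standard library are available. Lean on these libraries where they do the work, as an engineer would, in place of code of your own. Each camera call takes 0.05 s, during which the arm holds its last target. There are 200 camera calls.

TASK

Set the cutting-length stop to its full length: press the orange lock button on top of the grey carriage fully down and, holding it down all the while, push the carriage along the aluminium rail until it rests against the yellow end stop. Then let the button spring back up so that the carriage is locked there, and draw the hand clear. Use only the fingers, without gripping or lifting anything, never force the carriage while its button is up, and leave the wood strip, glue bottle, screwdriver and jar where they are.

Things in the scene. Friction and masses are not known exactly. Their poses are not given: they have to be found in the camera images.
- stop_rail: Fixed length-stop jig: plywood board 150 x 460 x 18 mm on the bench carrying an aluminium rail 56 mm wide, 400 mm long, top 48 mm above the bench. Origin: centre of the board's underside. Its y axis runs along the rail towards the yellow end stop, z up. The yellow stop block (84 mm across, 80 mm high above the bench) stands at y = 135 to 165 mm; a low black cap closes the other end.
- carriage (a joint): Travel of the grey carriage along the rail's +y in m: 0 = far end (its centre at y = -85 mm in the rail's frame), 0.170 = against the end stop (centre at y = +85 mm). Starts between 0 and 0.06. A sprung brake locks it wherever its button is up (holds about 20 N or more); with the button down it slides with 2 to 3 N of drag and stays where it is left. It cannot be lifted off.
- deck (a point): Centre of the carriage's flat grey deck, 70 mm above the bench; carriage 92 mm across the rail, 90 mm along it. Two black cross ridges (11 mm thick, 70 mm across the rail, tops 95 mm above the bench) stand on it 39.5 mm before and behind the centre; the 68 mm gap between them is open at both sides, with the button in its middle. A small stop plate reaches 58 mm out from the centre line on the -x side.
- lock (a joint): Travel of the orange lock button in m: 0 = up (locked), 0.008 = fully down, straight down. A spring returns it: it takes about 5 N to press 2 mm, where the brake lets go, and 8 N to press fully down. Hold it well down (over half its travel) while sliding; a fingertip pressed on it carries the carriage along by friction, or by bearing against the ridge ahead of it.
- button_top (a point): Centre of the top of the orange button, a flat square pad 46 mm across the rail by 42 mm along it; 81 mm above the bench when up, 73 mm when fully down. Axes as the rail's. It rides with the carriage, at the carriage's centre.
- end_stop_face (a point): Centre of the rubber bumper's face on the yellow end stop, at y = 130 mm in the rail's frame, 58 mm above the bench: the carriage's end face comes up to it.
- strip: Loose dark walnut strip 28 x 160 x 22 mm lying on the bench beyond the rail; leave alone. Origin: centre of its underside.
- glue: White glue bottle, 50 mm diameter, 105 mm high, standing on the robot's side of the rail; leave alone. Origin: centre of its underside.
- driver: Red-handled screwdriver, 170 mm long, lying on the robot's side of the rail, along its own x axis; leave alone.
- jar: Glass jar, 56 mm diameter, 65 mm high, standing beyond the rail; leave alone. Origin: centre of its underside.

How it is judged:
On the way, in this order (a step that is already met when the one before it is completed fails the run):
1. the lock button is held down (value of joint lock above 0.005 m and contact force between the fingers and lock above 1 N), for 0.1 s.
2. the carriage is against the end stop with the button still held down (value of joint carriage above 0.166 m and value of joint lock above 0.004 m), for 0.1 s.
At the end, for the whole second after the job is handed in: the carriage is within 4 mm of the end stop and at rest, its button is up again (within 1.5 mm), and the strip, bottle, screwdriver and jar are within 15 mm of where they were (value of joint carriage above 0.166 m and value of joint lock below 0.0015 m and velocity of joint carriage below 0.005 m/s and not (distance of strip from where it was at the start of the episode above 0.015 m) and not (distance of glue from where it was at the start of the episode above 0.015 m) and not (distance of driver from where it was at the start of the episode above 0.015 m) and not (distance of jar from where it was at the start of the episode above 0.015 m)); the robot touches nothing.
It fails at once if the arm or the gripper's body, not the fingers, pushes the carriage or the jig (contact force between the arm and stop_rail above 3 N).
It fails at once if the carriage is forced along while its button is not held down (value of joint lock below 0.002 m and (velocity of joint carriage above 0.015 m/s or velocity of joint carriage below -0.015 m/s)).
It fails at once if the wood strip, glue bottle, screwdriver or jar is moved or lifted (over 15 mm) (distance of any of strip, glue, driver, jar from where it was at the start of the episode above 0.015 m).
It also fails if it takes over 35 s, if anything falls off the work surface, if the arm or the gripper's body presses on something with over 40 N, if the wrist force passes 120 N, or if a joint passes its speed limit or range.

## Working session

There is one attempt and no reset: what is moved stays moved. The work goes in short steps, Python scripts to look and compute and a tool call to move; the robot and the scene stay as the last step left them, time stands still between calls to the robot, and variables do not carry over. Pictures are saved under pics/ and viewed, about 8 in all and at most 12, crops included, and the job is handed in when it is done.

Besides the shell and the picture viewer there is one more tool, called as name(argument=value, ...) on one line, values as JSON. drive_tool: Moves the arm, as the interface text tells. Its arguments: {"type":"object","properties":{"deltas":{"type":"array"},"force":{"type":"number"}},"required":["deltas"]}

```bash
mkdir -p pics
cat > h.py <<'E'
import numpy as np, cv2
from workcell import bot
def grab(n,f=None):
    c=bot.read_camera(n); c={k:np.array(v) for k,v in c.items()}
    np.savez(f'pics/{n}.npz',**c)
    if f: cv2.imwrite('pics/'+f,c['frame'])
    return c
def onplane(c,px,z):
    R,t,K=c['R'],c['t'],c['mtx']; o=-R.T@t
    px=np.atleast_2d(px).astype(float)
    d=(R.T@np.linalg.inv(K)@np.c_[px,np.ones(len(px))].T).T
    return o+d*((z-o[2])/d[:,2])[:,None]
def rect(c,lo,hi,z):
    m=cv2.inRange(cv2.cvtColor(c['frame'],cv2.COLOR_BGR2HSV),np.array(lo),np.array(hi))
    m=cv2.morphologyEx(m,cv2.MORPH_OPEN,np.ones((3,3)))
    cs,_=cv2.findContours(m,cv2.RETR_EXTERNAL,cv2.CHAIN_APPROX_NONE)
    out=[]
    for k in sorted(cs,key=cv2.contourArea)[::-1][:3]:
        b=cv2.boundingRect(k); P=onplane(c,k[:,0],z)[:,:2]
        r=cv2.minAreaRect((P*1000).astype(np.float32))
        out.append((cv2.contourArea(k),b,r))
    return out
E
python3 - <<'E'
from h import *
for n in('top','scene'):
    c=grab(n,n+'1.png'); print(n,-c['R'].T@c['t'])
    for name,lo,hi,z in(('orange',(5,150,120),(18,255,255),.081),('yellow',(22,120,120),(35,255,255),.08)):
        for r in rect(c,lo,hi,z): print(name,r)
s=bot.read_state();print(s['tool_pos'],s['tcp_rot'],s['time'],s['width'])
E
```

```text
top [0.52573095 0.04347372 0.76076407]
orange (183.0, (322, 195, 22, 14), ((558.471923828125, 35.4978141784668), (21.312192916870117, 38.54402160644531), 4.203233242034912))
orange (123.0, (223, 306, 13, 14), ((365.99566650390625, 215.72987365722656), (22.291353225708008, 20.851594924926758), 0.5203762054443359))
yellow (651.0, (211, 192, 17, 47), ((534.9356689453125, 235.73948669433594), (81.14382934570312, 27.598665237426758), 3.575207471847534))
yellow (10.0, (600, 26, 3, 6), ((866.7451171875, -446.7867431640625), (3.5629663467407227, 9.305192947387695), 87.7117919921875))
yellow (10.0, (601, 53, 3, 6), ((817.3445434570312, -446.5818176269531), (3.5496044158935547, 9.239237785339355), 87.70372009277344))
scene [1.08017616 0.43680953 0.4859823 ]
orange (891.0, (483, 35, 62, 25), ((-715.0140380859375, 69.27395629882812), (374.5739440917969, 168.26707458496094), 1.6188578605651855))
orange (328.5, (296, 169, 29, 20), ((553.2816162109375, 38.93304443359375), (57.021602630615234, 45.608314514160156), 4.750900745391846))
orange (121.0, (433, 154, 14, 13), ((335.01202392578125, 201.27304077148438), (54.21848678588867, 25.87466049194336), 23.59425163269043))
yellow (418.5, (397, 201, 30, 28), ((535.9390258789062, 238.44737243652344), (81.53016662597656, 26.839290618896484), 3.3556430339813232))
[0.15419358 0.65639603 0.19414019] [-0.36169031 -3.12036276  0.00323529] 0.1 0.9992039935041603
```

```bash
python3 -c "
import cv2,numpy as np
cv2.imwrite('pics/both.png',cv2.resize(np.vstack([cv2.imread('pics/top1.png'),cv2.imread('pics/scene1.png')]),(480,600)))"
```

```text
(no output)
```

View pics/top1.png

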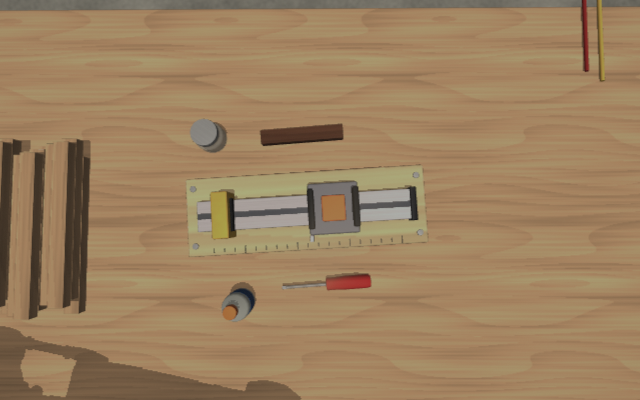

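View pics/scene1.png

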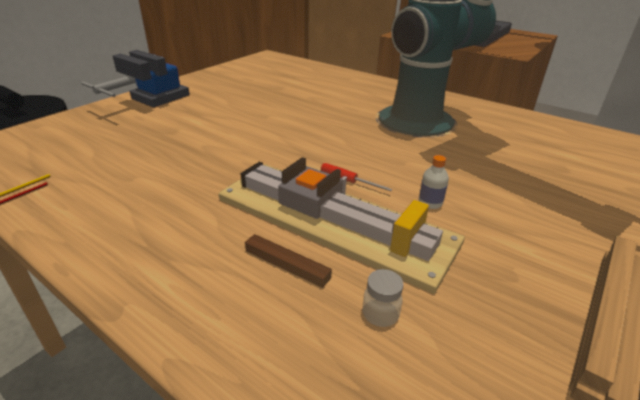

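The top view shows the jig, with the button near (333,208), the yellow stop near (221,215), and the bottle and screwdriver below the rail. The jar and strip are above it. The scene view agrees: the way from the button to the stop is clear. The orange mask only caught part of the button, so I'll refine it.

Run:
```python
from h import *
for n,pts in(('top',[(333,208),(205,245)]),('scene',[(310,180),(270,215)])):
    c=dict(np.load(f'pics/{n}.npz')); hsv=cv2.cvtColor(c['frame'],cv2.COLOR_BGR2HSV)
    for x,y in pts: print(n,hsv[y,x],hsv[y+3,x-3])
    for name,lo,hi,z in(('orange',(3,170,90),(18,255,255),.081),('board',(20,70,110),(32,150,255),.018)):
        for r in rect(c,lo,hi,z): print(name,r)
```

```text
top [ 15 149 164] [ 15 148 165]
top [ 23  84 169] [ 25  80 170]
board (8673.5, (186, 166, 241, 91), ((544.7462158203125, 86.52836608886719), (147.84629821777344, 456.83740234375), 3.446474075317383))
board (254.0, (577, 277, 52, 11), ((407.07696533203125, -474.7721252441406), (95.8613510131836, 18.71190071105957), 89.88642883300781))
board (244.0, (115, 57, 63, 10), ((837.0352783203125, 400.1927490234375), (122.66291809082031, 17.55784797668457), 87.48242950439453))
scene [ 15 241 199] [ 13 221 166]
scene [ 19 124 162] [ 20 119 111]
orange (316.0, (297, 170, 29, 19), ((553.12451171875, 40.0824089050293), (54.77987289428711, 45.72265625), 4.783895015716553))
orange (113.5, (433, 155, 13, 12), ((336.76019287109375, 200.94973754882812), (49.229854583740234, 23.882722854614258), 23.594253540039062))
orange (104.0, (340, 168, 16, 14), ((498.0865478515625, 86.38855743408203), (46.705562591552734, 28.536775588989258), 33.99110794067383))
board (580.0, (400, 255, 46, 30), ((577.1268310546875, 285.20745849609375), (54.98973083496094, 67.78314208984375), 3.9163529872894287))
board (563.0, (223, 182, 61, 37), ((601.7826538085938, -55.124366760253906), (158.263916015625, 49.69764709472656), 89.81947326660156))
board (548.5, (318, 222, 73, 36), ((585.2154541015625, 157.1413116455078), (28.82454490661621, 148.5189971923828), 4.80639123916626))
```

Run:
```python
from h import *
from scipy.spatial.transform import Rotation as Ro
c=dict(np.load('pics/top.npz'))
f=c['frame'][190:230,310:360]; hsv=cv2.cvtColor(f,cv2.COLOR_BGR2HSV)
m=cv2.inRange(hsv,(5,110,80),(20,255,255)); ys,xs=np.nonzero(cv2.morphologyEx(m,cv2.MORPH_OPEN,np.ones((3,3))))
P=onplane(c,np.c_[xs+310,ys+190],.081)*1000
r=cv2.minAreaRect(P[:,:2].astype(np.float32)); print(r)
a=np.radians(3.45);u=np.array([-np.sin(a),np.cos(a)])
d=(np.array(r[0])-[544.7,86.5]); print('rail y',d@u,'rail x',d@[np.cos(a),np.sin(a)])
s=bot.read_state();M=Ro.from_rotvec(s['tcp_rot']).as_matrix();print(M.round(3),np.degrees(np.arctan2(-M[0,1],M[1,1])))
```

```text
((547.7271118164062, 34.36006164550781), (44.961944580078125, 40.89609146118164), 3.2165722846984863)
rail y -52.22760875168498 rail x -0.11602430861575667
[[-0.973  0.229 -0.001]
 [ 0.229  0.973 -0.002]
 [ 0.    -0.002 -1.   ]] -13.223621873271279
```

The board measures 148 x 457 mm at 3.45°. The button is at about (547.5, 35), on the rail axis, so the travel still to go is about 0.137 m. I'll move over a point 10 mm ahead of the button centre, staying high.

drive_tool(deltas=[{"hand": 0,"offset": [3.2,-5,0],"angular": [0,0,4]},{"hand": 0,"offset": [6.4,-10,0],"angular": [0,0,8]},{"hand": 0,"offset": [9.6,-15,0],"angular": [0,0,12]},{"hand": 0,"offset": [12.8,-20,0],"angular": [0,0,16.6]},{"hand": 0,"offset": [16,-25,0],"angular": [0,0,16.6]},{"hand": 0,"offset": [19.2,-30,0],"angular": [0,0,16.6]},{"hand": 0,"offset": [22.4,-35,0],"angular": [0,0,16.6]},{"hand": 0,"offset": [25.6,-40,0],"angular": [0,0,16.6]}])

```text
time: 1.1
tool_pos: [0.4109, 0.2553, 0.1951]
tcp_rot: [0.093, -3.14, 0.0]
wrist_force: [-0.4, 0.4, 0.1]
width: 0.002
```

drive_tool(deltas=[{"hand": 0,"offset": [3.2,-5,0],"angular": [0,0,0]},{"hand": 0,"offset": [6.4,-10,0],"angular": [0,0,0]},{"hand": 0,"offset": [9.6,-15,0],"angular": [0,0,0]},{"hand": 0,"offset": [12.8,-20,0],"angular": [0,0,0]},{"hand": 0,"offset": [13.7,-21.1,-3],"angular": [0,0,0]},{"hand": 0,"offset": [13.7,-21.1,-6],"angular": [0,0,0]},{"hand": 0,"offset": [13.7,-21.1,-8],"angular": [0,0,0]},{"hand": 0,"offset": [13.7,-21.1,-8],"angular": [0,0,0]}])

```text
time: 2.1
tool_pos: [0.5451, 0.0458, 0.1128]
tcp_rot: [0.092, -3.135, 0.0]
wrist_force: [-0.6, 0.5, 0.6]
width: -0.0
```

Run:
```python
from h import *
ims=[]
for n,(x,y) in(('top',(330,210)),('scene',(330,180))):
    f=grab(n)['frame'][y-70:y+70,x-90:x+90]; ims.append(cv2.resize(f,None,fx=4,fy=2.85) if 0 else cv2.resize(f,(390,303)))
f=cv2.resize(grab('wrist')['frame'],(390,244))
cv2.imwrite('pics/hov.png',np.vstack([np.hstack(ims),np.hstack([f,f*0])]))
s=bot.read_state();print(s['tool_pos'],s['wrist_force'])
```

```text
[0.54809552 0.04620905 0.11633322] [-0.66477745  0.49594215  0.5665258 ]
```

View pics/hov.png

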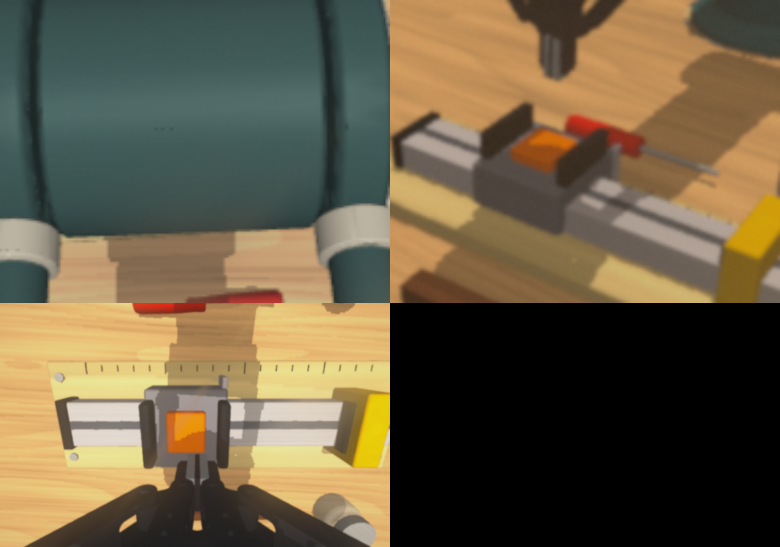

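The wrist view shows the shut fingertips at (197,460) in the collage, between the ridges and slightly towards the stop from the button centre at (186,432), as intended. Now I'll press straight down, slowly.

drive_tool(deltas=[{"hand": 0,"offset": [0,0,-2],"angular": [0,0,0]},{"hand": 0,"offset": [0,0,-3],"angular": [0,0,0]},{"hand": 0,"offset": [0,0,-3.4],"angular": [0,0,0]},{"hand": 0,"offset": [0,0,-3.7],"angular": [0,0,0]},{"hand": 0,"offset": [0,0,-4.0],"angular": [0,0,0]},{"hand": 0,"offset": [0,0,-4.2],"angular": [0,0,0]},{"hand": 0,"offset": [0,0,-4.2],"angular": [0,0,0]}])

```text
time: 3.12
tool_pos: [0.5473, 0.0461, 0.0733]
tcp_rot: [0.092, -3.14, 0.0]
wrist_force: [-0.2, 0.9, -0.7]
width: 0.003
```

Run:
```python
from h import *
f=grab('scene')['frame'][110:250,240:420]; w=grab('wrist')['frame']
cv2.imwrite('pics/pr.png',np.hstack([cv2.resize(f,(400,311)),cv2.resize(w,(400,311))]))
s=bot.read_state();print(s['tool_pos'],s['wrist_force'],s['torque'],s['joint_torque'])
```

```text
[0.54747582 0.04607904 0.07347616] [-0.70084968  0.53054896 -0.94236826] [-0.01295251  0.00171319  0.0065984 ] [ 8.16468364e-04 -4.01854634e+01 -3.24823844e+01 -2.07564613e-04
  4.22529076e-03 -2.74771924e-05]
```

View pics/pr.png

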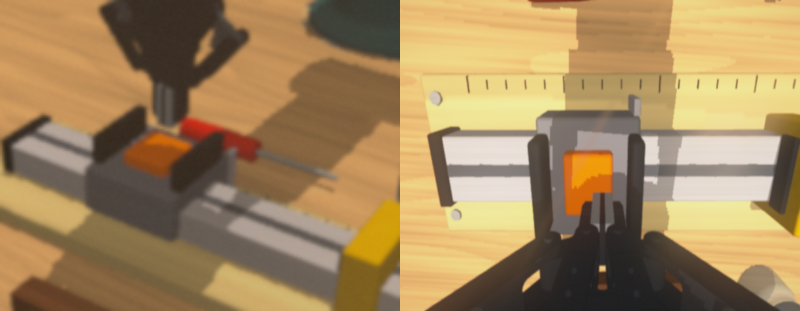

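Run:
```python
from h import *
s=bot.read_state();p=s['tool_pos']
for n in('scene','wrist'):
    c=dict(np.load(f'pics/{n}.npz'));print(n,'cam',-c['R'].T@c['t'])
    for q in(p,p+[0,0,.02],p+[0,0,.04],p-[.03,0,0]):
        x=c['mtx']@(c['R']@q+c['t']);print(x[:2]/x[2])
f=cv2.resize(dict(np.load('pics/scene.npz'))['frame'][120:220,260:390],(780,600),interpolation=cv2.INTER_CUBIC)
cv2.imwrite('pics/z.png',f)
```

```text
scene cam [1.08017616 0.43680953 0.4859823 ]
[314.79687753 181.56189865]
[314.98146835 172.36633714]
[315.17152265 162.89860784]
[324.16797947 175.07131475]
wrist cam [0.47513873 0.04234541 0.25295044]
[322.00813418 233.9137127 ]
[321.91177235 248.92346793]
[321.79150045 267.65756343]
[325.25612841 181.41213027]
```

View pics/z.png

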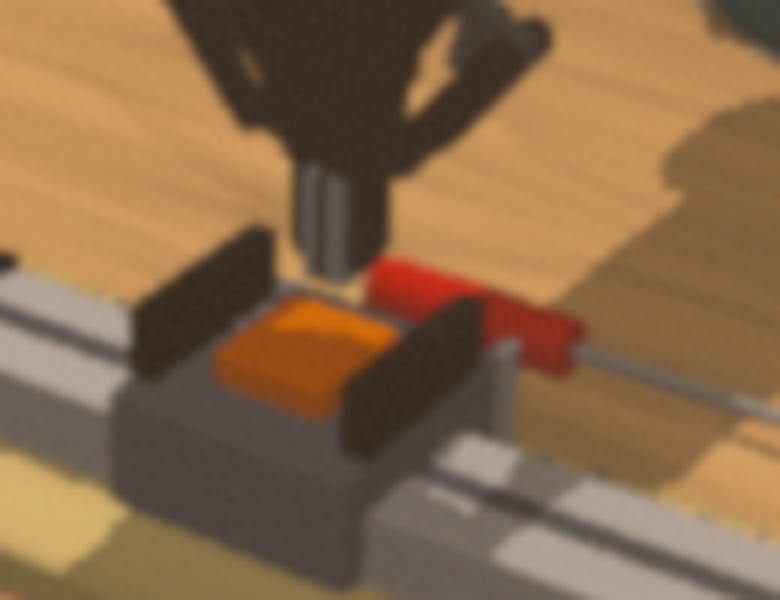

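Run:
```python
from h import *
S=dict(np.load('pics/scene.npz'));W=dict(np.load('pics/wrist.npz'))
def pr(c,q):
    x=c['mtx']@(c['R']@np.array(q)+c['t']);return x[:2]/x[2]
print('button pred wrist',pr(W,[.5477,.035,.081]),'stop pred',pr(W,[.5357,.236,.08]))
hsv=cv2.cvtColor(W['frame'],cv2.COLOR_BGR2HSV)
for r in rect(W,(3,150,90),(18,255,255),.081)[:2]: print(r)
P=[c['mtx']@np.c_[c['R'],c['t']] for c in(S,W)]
for wy in(245,251,257):
    X=cv2.triangulatePoints(P[0],P[1],np.array([[315.8],[166.3]]),np.array([[325.],[wy]]));X=(X[:3]/X[3]).ravel();print(X,pr(S,X),pr(W,X))
cv2.imwrite('pics/w.png',cv2.resize(W['frame'][180:380,200:460],(780,600)))
```

```text
button pred wrist [301.27093544 238.46982757] stop pred [675.4411511  237.21319911]
(5044.0, (261, 194, 79, 83), ((546.5682373046875, 34.6310920715332), (47.06869888305664, 41.07105255126953), 3.4127719402313232))
(140.0, (207, 0, 85, 3), ((436.17169189453125, 7.434974670410156), (0.784683346748352, 37.05368423461914), 3.386385440826416))
[0.54208947 0.04544332 0.10331924] [316.55128169 166.48294484] [321.16209474 247.07542761]
[0.54409229 0.04624542 0.10464818] [316.26430263 166.41704105] [322.61931931 252.27921483]
[0.54607767 0.04704221 0.10597602] [315.97881683 166.3465973 ] [324.07970186 257.49137515]
```

View pics/w.png

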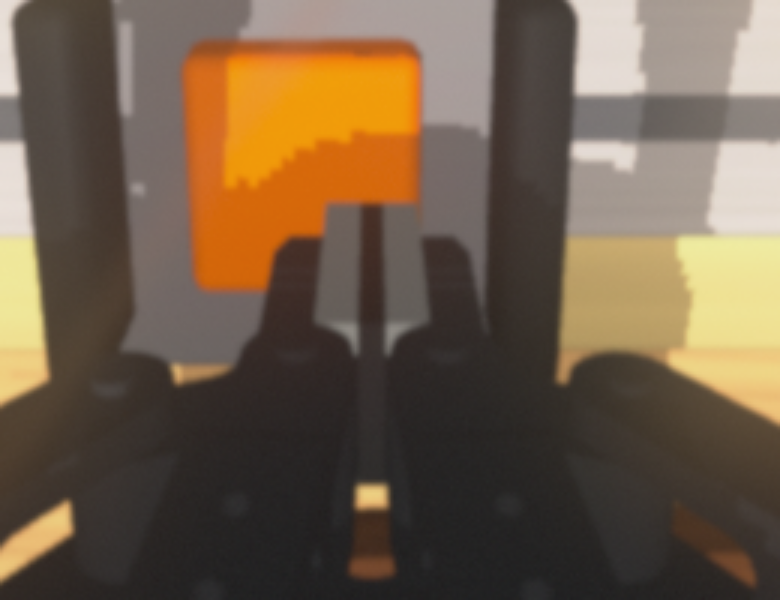

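Scene and wrist views triangulate the fingertip to about z = 0.105 at the intended xy, although the reported TCP z is 0.0735. The button as seen from the wrist agrees with the top view to about 1 mm. So the real tips sit about 31 mm higher than the reported TCP, and the zero contact force fits that. I'll go down by force, not by reported height. The body should then be at about 0.115, still clear of the ridges.

drive_tool(deltas=[{"hand": 0,"offset": [0,0,-1],"angular": [0,0,0]},{"hand": 0,"offset": [0,0,-1.8],"angular": [0,0,0]},{"hand": 0,"offset": [0,0,-2.2],"angular": [0,0,0]},{"hand": 0,"offset": [0,0,-2.5],"angular": [0,0,0]},{"hand": 0,"offset": [0,0,-2.7],"angular": [0,0,0]},{"hand": 0,"offset": [0,0,-2.7],"angular": [0,0,0]}])

```text
time: 3.98
tool_pos: [0.5474, 0.0461, 0.0463]
tcp_rot: [0.093, -3.14, 0.0]
wrist_force: [-0.2, 0.2, 0.1]
width: 0.002
```

drive_tool(deltas=[{"hand": 0,"offset": [0,0,-0.2],"angular": [0,0,0]},{"hand": 0,"offset": [0,0,-0.4],"angular": [0,0,0]},{"hand": 0,"offset": [0,0,-0.4],"angular": [0,0,0]}])

```text
time: 4.35
tool_pos: [0.5479, 0.0461, 0.0431]
tcp_rot: [-0.093, 3.139, -0.0]
wrist_force: [-2.6, -0.6, 4.8]
width: 0.001
```

drive_tool(deltas=[{"hand": 0,"offset": [0,0,-0.2],"angular": [0,0,0]},{"hand": 0,"offset": [0,0,-0.4],"angular": [0,0,0]},{"hand": 0,"offset": [0,0,-0.6],"angular": [0,0,0]},{"hand": 0,"offset": [0,0,-0.6],"angular": [0,0,0]}])

```text
time: 4.85
tool_pos: [0.5479, 0.0461, 0.0374]
tcp_rot: [-0.092, 3.139, 0.0]
wrist_force: [-1.9, -0.4, 7.4]
width: -0.003
```

drive_tool(deltas=[{"hand": 0,"offset": [0,0,-0.2],"angular": [0,0,0]},{"hand": 0,"offset": [0,0,-0.3],"angular": [0,0,0]},{"hand": 0,"offset": [0,0,-0.3],"angular": [0,0,0]}])

```text
time: 5.22
tool_pos: [0.5482, 0.0462, 0.0369]
tcp_rot: [-0.093, 3.139, 0.0]
wrist_force: [-9.6, 0.2, 22.5]
width: -0.001
```

The force jumped to 22 N, so the button is bottomed. Now I'll slide along the rail direction (-0.06, 0.998).

drive_tool(deltas=[{"hand": 0,"offset": [-0.02,0.3,0],"angular": [0,0,0]},{"hand": 0,"offset": [-0.05,0.8,0],"angular": [0,0,0]},{"hand": 0,"offset": [-0.09,1.5,0],"angular": [0,0,0]},{"hand": 0,"offset": [-0.14,2.3,0],"angular": [0,0,0]},{"hand": 0,"offset": [-0.19,3.1,0],"angular": [0,0,0]},{"hand": 0,"offset": [-0.23,3.9,0],"angular": [0,0,0]},{"hand": 0,"offset": [-0.28,4.7,0],"angular": [0,0,0]},{"hand": 0,"offset": [-0.33,5.5,0],"angular": [0,0,0]}])

```text
time: 6.22
tool_pos: [0.5449, 0.1009, 0.0369]
tcp_rot: [-0.093, 3.139, -0.001]
wrist_force: [-8.6, -2.1, 22.2]
width: -0.003
```

drive_tool(deltas=[{"hand": 0,"offset": [-0.06,1.0,0],"angular": [0,0,0]},{"hand": 0,"offset": [-0.12,2.0,0],"angular": [0,0,0]},{"hand": 0,"offset": [-0.18,3.0,0],"angular": [0,0,0]},{"hand": 0,"offset": [-0.24,4.0,0],"angular": [0,0,0]},{"hand": 0,"offset": [-0.3,5.0,0],"angular": [0,0,0]},{"hand": 0,"offset": [-0.36,6.0,0],"angular": [0,0,0]},{"hand": 0,"offset": [-0.42,7.0,0],"angular": [0,0,0]},{"hand": 0,"offset": [-0.45,7.5,0],"angular": [0,0,0]}])

```text
time: 7.22
tool_pos: [0.5402, 0.1766, 0.0369]
tcp_rot: [-0.093, 3.139, 0.0]
wrist_force: [-6.9, -2.7, 21.1]
width: 0.001
```

drive_tool(deltas=[{"hand": 0,"offset": [-0.01,0.2,0],"angular": [0,0,0]},{"hand": 0,"offset": [-0.02,0.4,0],"angular": [0,0,0]},{"hand": 0,"offset": [-0.04,0.6,0],"angular": [0,0,0]},{"hand": 0,"offset": [-0.04,0.6,0],"angular": [0,0,0]}])

```text
time: 7.72
tool_pos: [0.5399, 0.1826, 0.0369]
tcp_rot: [-0.093, 3.139, 0.001]
wrist_force: [-7.1, -2.2, 20.2]
width: 0.004
```

Still only drag, with no stop contact yet. I'll continue in small steps.

drive_tool(deltas=[{"hand": 0,"offset": [-0.01,0.2,0],"angular": [0,0,0]},{"hand": 0,"offset": [-0.02,0.4,0],"angular": [0,0,0]},{"hand": 0,"offset": [-0.02,0.4,0],"angular": [0,0,0]}])

```text
time: 8.1
tool_pos: [0.5398, 0.1834, 0.0369]
tcp_rot: [-0.095, 3.139, -0.007]
wrist_force: [-6.9, -12.7, 21.6]
width: 0.002
```

Fy rose to -12.7 N after 137 mm of travel, which matches the measured distance to the stop. I'll hold, check with the camera, then release.

drive_tool(deltas=[{"hand": 0,"offset": [0,0,0],"angular": [0,0,0]},{"hand": 0,"offset": [0,0,0],"angular": [0,0,0]}])

```text
time: 8.35
tool_pos: [0.5398, 0.1834, 0.0369]
tcp_rot: [-0.094, 3.139, -0.007]
wrist_force: [-7.0, -12.0, 23.7]
width: 0.003
```

Run:
```python
from h import *
a=np.radians(3.45);u=np.array([-np.sin(a),np.cos(a)])
W=grab('wrist');f=grab('scene')['frame'][120:270,280:460]
for r in rect(W,(3,150,90),(18,255,255),.073)[:2]: print(r,(np.array(r[2][0])-[544.7,86.5])@u)
cv2.imwrite('pics/end.png',np.hstack([cv2.resize(f,(400,333)),cv2.resize(W['frame'],(400,333))]))
s=bot.read_state();print(s['tool_pos'],s['wrist_force'])
```

```text
(5217.5, (249, 214, 93, 91), ((539.1588745117188, 171.54660034179688), (45.03605651855469, 41.01215362548828), 3.4900293350219727)) 85.2259207796227
[0.53979981 0.18335245 0.03687226] [ -7.40204646 -11.46455765  23.57783605]
```

View pics/end.png

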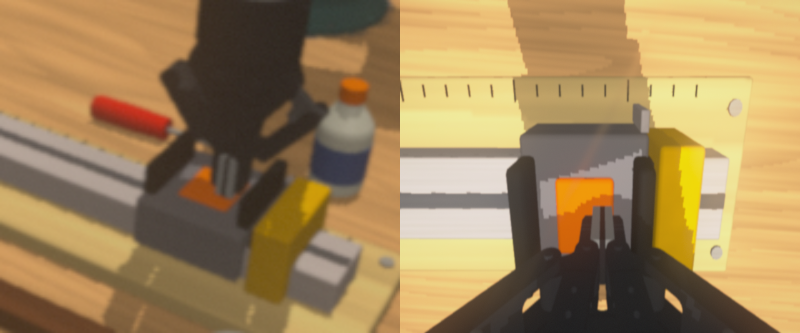

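The carriage sits against the yellow stop at (650,190), and the button measures rail y = 85.2 mm (85 expected). I'll lift straight up.

drive_tool(deltas=[{"hand": 0,"offset": [0,0,0.3],"angular": [0,0,0]},{"hand": 0,"offset": [0,0,0.7],"angular": [0,0,0]},{"hand": 0,"offset": [0,0,1.2],"angular": [0,0,0]},{"hand": 0,"offset": [0,-0.4,1.8],"angular": [0,0,0]},{"hand": 0,"offset": [0,-0.4,4],"angular": [0,0,0]},{"hand": 0,"offset": [0,-0.4,8],"angular": [0,0,0]},{"hand": 0,"offset": [0,-0.4,13],"angular": [0,0,0]},{"hand": 0,"offset": [0,-0.4,16],"angular": [0,0,0]}])

```text
time: 9.45
tool_pos: [0.5398, 0.1824, 0.196]
tcp_rot: [-0.093, 3.138, 0.002]
wrist_force: [-0.6, -0.4, -0.2]
width: 0.0
```

drive_tool(deltas=[{"hand": 0,"offset": [-3,-3,2],"angular": [0,0,0]},{"hand": 0,"offset": [-6,-6,4],"angular": [0,0,0]},{"hand": 0,"offset": [-9,-9,4],"angular": [0,0,0]},{"hand": 0,"offset": [-9,-9,4],"angular": [0,0,0]},{"hand": 0,"offset": [-9,-9,4],"angular": [0,0,0]}])

```text
time: 10.07
tool_pos: [0.4492, 0.0924, 0.2333]
tcp_rot: [-0.092, 3.14, 0.001]
wrist_force: [-0.5, -0.2, 0.5]
width: -0.002
```

Run:
```python
from h import *
a=np.radians(3.45);u=np.array([-np.sin(a),np.cos(a)])
W=grab('wrist');f=grab('scene')['frame'][120:340,220:460]
for c in (W,dict(np.load('pics/scene.npz'))):
  for r in rect(c,(3,150,90),(18,255,255),.081): print(r,(np.array(r[2][0])-[544.7,86.5])@u)
cv2.imwrite('pics/fin.png',np.hstack([cv2.resize(f,(400,366)),cv2.resize(W['frame'],(400,366))]))
s=bot.read_state();print(s['time'],s['tool_pos'],s['wrist_force'],np.abs(s['joint_vel']).max())
```

```text
(1625.0, (208, 111, 79, 23), ((402.71563720703125, 19.048330307006836), (20.076507568359375, 73.0252685546875), 3.340294361114502)) -58.78516550007815
(1572.0, (372, 241, 41, 42), ((538.1105346679688, 171.0056610107422), (47.627445220947266, 42.25888442993164), 3.292447805404663)) 84.7490482459907
(675.5, (449, 86, 32, 28), ((370.8975830078125, 218.5985107421875), (23.794551849365234, 28.88499641418457), 3.347895860671997)) 142.31809910035875
(727.0, (508, 31, 47, 30), ((-761.737060546875, 116.80838012695312), (491.64727783203125, 140.1290283203125), 9.443617820739746)) 108.87154143418728
(440.0, (361, 192, 31, 22), ((544.8449096679688, 175.6233367919922), (57.509925842285156, 44.747047424316406), 5.967745780944824)) 88.95309766897275
(382.5, (321, 162, 36, 21), ((501.9635314941406, 66.39265441894531), (41.441280364990234, 86.99120330810547), 3.427556276321411)) -17.49913194692241
10.175 [0.44951806 0.09267534 0.23309834] [ 0.32624113  0.63187463 -0.58259405] 0.007601600497131967
```

View pics/fin.png

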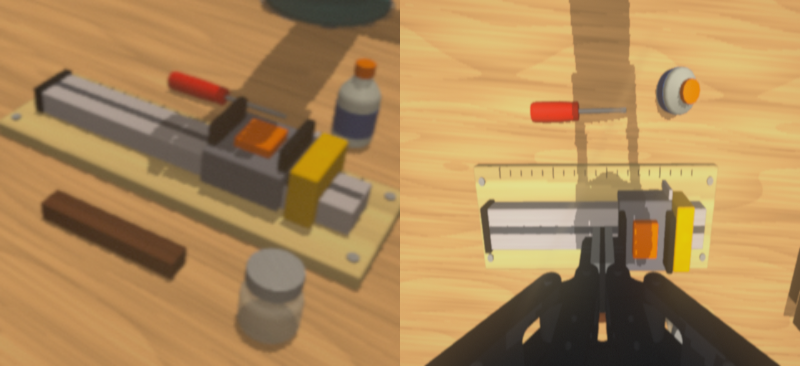

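The carriage is against the stop, the button at (262,137) stands up again, and the hand is clear. The other objects look undisturbed, so I'll hand it in.

```bash
python3 -c "
from workcell import bot
print(bot.finish_job())"
```

```text
the job is handed in; nothing more can be done
None
```

The carriage is now against the yellow end stop with its button back up, and I handed the job in at about 10 s. I pressed the button to its bottom (about 22 N) with the shut fingertips. I held it down while sliding the carriage about 137 mm, with 2–3 N of drag, until the side force rose to 12 N at the stop. Then I lifted straight up and drew the hand clear.

**Last checks:**
- **Carriage position:** the wrist camera put the button at rail y = 84.7 mm, against 85 expected. The scene camera gave 89 mm, but in the first look its mask also read about 4 mm more than the top view.
- **Button:** it looks raised in the last picture. I judged that by eye and did not measure its height.
- **Hand:** it is clear, with about zero wrist force.
- **Other objects:** the strip, bottle, screwdriver and jar look undisturbed, and I never came near them. I did not measure their final positions; the bottle cap's rough positions agree within about 6 mm.

**One disagreement:** the real fingertips were about 31 mm higher than the reported TCP. My first press, made by the reported height, stopped in the air without touching anything. I found this by triangulating the tip from two cameras, then went down by force instead.

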